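# Move three samples on to their next instruments

## Task

Move the three samples on: the conical flask goes from the balance to the shaker, the round jar from the shaker to the magnetic stirrer, and the square bottle from the stirrer to the balance. Each instrument takes only one sample, so stand one of them on the cork mat for the time being. Keep the samples upright, set each one down gently (no dropping) in the middle of its plate, and leave the tube rack, the spray bottle and the empty beaker where they stand.

Things in the scene. Friction and masses are not known exactly. Their poses are not given: they have to be found in the camera images.
- flask: Conical (Erlenmeyer) flask of white plastic with a narrow dark grey screw cap, 104 mm high over the cap: round base 66 mm across, tapering from 12 mm up to a 29 mm neck at 64 mm; cap 34 mm across from 81 mm to 104 mm. About 160 g (varies by a third). Origin: centre of its underside, z up. Grip it by the cap. Starts on the balance, must go to the shaker.
- jar: Low round jar of white plastic with a dark grey screw lid as wide as the jar: 62 mm across (lid 64 mm, from 48 mm to 66 mm), 66 mm high in all. About 170 g (varies by a third). Origin: centre of its underside, z up. Grip it across the lid. Starts on the shaker, must go to the magnetic stirrer.
- bottle: Square bottle of white plastic with a round dark grey screw cap, 102 mm high over the cap: body 52 x 52 mm up to 66 mm with sides along its x and y axes, shoulder up to 78 mm, neck 30 mm across; cap 38 mm across from 80 mm to 102 mm. About 200 g (varies by a third). Origin: centre of its underside, z up. Grip it by the cap. Starts on the magnetic stirrer, must go to the balance.
- balance: Electronic balance, fixed: white housing 200 mm deep (x) by 160 mm wide (y) with display and keys on its front (-x) and a round bright steel pan, 118 mm across, flat, rigid, its top 62 mm above the bench. Origin: on the bench, straight below the centre of the pan; x points away from the display, z up. It reaches 125 mm to the front of the origin, 75 mm behind and 80 mm to each side.
- stirrer: Magnetic stirrer, fixed: white housing with a black front, one knob (at -x) and a square flat grey plate, 126 x 126 mm with two faint discs printed on it, its top 70 mm above the bench. Origin: on the bench, straight below the centre of the plate; x points away from the knob, z up. It reaches 135 mm to the front of the origin, 71 mm behind and 84 mm to each side.
- shaker: Platform shaker, fixed: grey housing with two knobs in front (-x) and a square aluminium platform 130 x 130 mm with a black ribbed rubber mat (118 x 118 mm), its top 80 mm above the bench, at rest. Origin: on the bench, straight below the centre of the platform; x points away from the knobs, z up. It reaches 120 mm to the front of the origin, 76 mm behind and 75 mm to each side.
- cork_mat: Square mat of brown cork, 140 x 140 mm, 6 mm thick, lying fixed on the bench: the free spot. Origin: centre of its underside, z up.
- tube_rack: White rack of small tubes, 62 mm (x) by 110 mm (y), 38 mm high, loose on the bench; leave it alone. Origin: centre of its underside.
- spray_bottle: Clear spray bottle with a blue trigger head, 62 mm across, 151 mm high, loose on the bench; leave it alone. Origin: centre of its underside.
- beaker: Empty clear glass beaker, 68 mm across, 82 mm high, loose on the bench; leave it alone. Origin: centre of its underside.
Things that resemble listed ones, but are neither listed nor needed, are in the scene too. What is shaped like the bottle but red or turquoise is not meant.

How it is judged:
By the outcome, as a careful person would: the job done as asked, in the order asked, and still so for the second after the job is handed in, with the robot touching nothing.
It also fails if it takes over 106 s, if anything falls off the work surface, if the arm or the gripper's body presses on something with over 40 N, if the wrist force passes 120 N, or if a joint passes its speed limit or range.

## Robot

A 6-joint arm with a two-finger parallel gripper is mounted at the origin on the work surface. World frame = base frame: x ahead of the robot, y to its left, z up, the work surface at z = 0. Lengths are in m, angles in degrees, forces in N, time in s.
With the tool pointing down it reaches from about 0.35 to 0.8 m from the base axis. Payload 7.3 kg.
Tool frame: the origin (TCP) lies at the very end of the fingers, on their centre line; the grasp point (between the pads) lies 19 mm behind it; z points along the fingers, y is the line along which they close (so a half turn about z gives the same grasp; the last joint's range is limited). The gripper opens to 85 mm and grips with 20 to 120 N. Pads are 22 mm wide; open, the fingers measure 114 mm over their backs; the gripper's body (76 mm by 85 mm) begins 54 mm behind the grasp point. The pads swing forward as they close: fully open they stand 13 mm farther back than shut.
Start: joints at [67.265, 19.595, 87.324, -0, 73.075, -8.365], TCP at [0.13, 0.509, 0.231] pointing down, gripper open.
Joint ranges: [-145.02, 145.02], [-44.19, 115.74], [2.07, 154.8], [-57.11, 237.11], [16.16, 152.29], [-177.93, 177.93]. Speed limits (degrees/s): [147.25, 147.25, 180, 180, 180, 180].

## Interface

Orientations are given as [roll, pitch, yaw] about the fixed x, y, z axes, in that order (R = Rz(yaw) Ry(pitch) Rx(roll)).
In Python, from workcell import bot gives the robot as it stands.
- The arm moves only by the shell command python3 -m creep 'ROWS' [FORCE]. ROWS is JSON, a list of rows, each an object of numbers: "ax", "ay", "az": the turn, a rotation vector about the world's x, y, z in rad; "dx", "dy", "dz": the shift along the world's x, y, z in mm; "fingers": the opening, from 0 (shut) to 1 (fully open). In form: [{"ax": .., "ay": .., "az": .., "dx": .., "dy": .., "dz": .., "fingers": ..}, ...]. A call has 1 to 8 rows; each row is the pose to reach, as a shift and turn from the pose commanded when the call began; what a row does not reach only later rows make up. A row lasts 1/10 s, in which the tool goes at most 50 mm and 8.59 degrees, less where a joint would pass 70% of its speed; a pose out of reach is approached as far as the arm can. A call with a gripper value outside its range is refused whole. The fingers move at their own pace and stop on an object; FORCE is the grip in N (left out, the last holds). Time passes only in rows, so rows that repeat a pose let the fingers close. It gives the time, the measured TCP pose, the force, the opening and the grip force at its end, in the units of the state.
- bot.observe(): the state, without advancing time (a new reading comes with each control period).
- bot.snapshot(name): name is "scene" or "top" or "wrist"; returns a dict with "color" (480x640x3 uint8, red, green, blue), "fx", "fy", "cx", "cy" (pixels), "T" (4x4, takes a point from camera to world coordinates); the wrist camera has in their place "tool_from_camera" (4x4, takes a point from camera to tool coordinates, whose origin is the TCP and whose axes are the flange's). Camera axes: x right, y up, looking along -z (the intrinsics and any distortion apply to the point x, -y, -z); pixel columns grow to the right and rows downward; lengths in m; the calibration is good to about 2 mm. A picture is of the moment at which its call begins: read the wrist's pose just before it. There is no depth.
- bot.finish_job(): hands the job in; it is judged then, once.
The state is a dict: "t": time; "joints": joint angles; "qd": joint speeds; "tau": joint torques, N m; "ee_pos": TCP position; "tcp_rot": TCP orientation; "ft_force": force on the tool from outside, world axes, zero at the start; "torque": the same for the moment, N m; "opening": finger opening in m; "grip_force": force on a finger pad.
Only numpy, scipy, OpenCV 4.12 (cv2) and the standard library are available. Lean on these libraries where they do the work, as an engineer would, in place of code of your own. Each camera call takes 0.05 s, during which the arm holds its last target. There are 200 camera calls.

## Working session

There is one attempt and no reset: what is moved stays moved. The work goes in short steps, Python scripts to look and compute and a shell command to move; the robot and the scene stay as the last step left them, time stands still between calls to the robot, and variables do not carry over. Pictures are saved under pics/ and viewed, at most 14 in all, crops included, and the job is handed in when it is done.

```bash
mkdir -p pics; ls
cat > h.py <<'E'
import numpy as np, cv2
from workcell import bot
def snap(n,f):
    s=bot.snapshot(n); cv2.imwrite('pics/'+f,s['color'][:,:,::-1]); np.savez('pics/'+f[:-4]+'.npz',**{k:v for k,v in s.items()}); return s
def ray(s,u,v,z):
    T=np.array(s['T']); d=T[:3,:3]@np.array([(u-s['cx'])/s['fx'],-(v-s['cy'])/s['fy'],-1]); o=T[:3,3]
    return o+d*(z-o[2])/d[2]
E
python3 - <<'E'
from h import *
for n in ('top','scene'):
    s=snap(n,n+'1.png'); print(n,s.keys(),s['fx'],s['fy'],s['cx'],s['cy'],np.round(s['T'],3).tolist())
print(bot.observe())
E
```

```text
pics
top dict_keys(['color', 'fx', 'fy', 'cx', 'cy', 'T']) 449.6689502421706 449.6689502421706 316.4949880961356 235.93757435861144 [[-0.011, 0.997, -0.072, 0.491], [-1.0, -0.01, 0.015, 0.009], [0.015, 0.072, 0.997, 1.152], [0.0, 0.0, 0.0, 1.0]]
scene dict_keys(['color', 'fx', 'fy', 'cx', 'cy', 'T']) 451.5747600841753 451.5747600841753 318.87953202717665 234.19200569893744 [[-0.113, -0.798, 0.592, 1.16], [0.994, -0.092, 0.065, 0.076], [0.002, 0.596, 0.803, 0.861], [0.0, 0.0, 0.0, 1.0]]
{'t': 0.1, 'joints': array([ 6.72649479e+01,  1.96329624e+01,  8.73688940e+01,  9.89238035e-04,
        7.30753220e+01, -8.36618623e+00]), 'qd': array([-0.01856217, -0.09891491, -0.17358539,  0.0232904 , -0.10378343,
       -0.06221638]), 'tau': array([ 2.86613569e-03, -4.34457743e+01, -2.46489447e+01,  4.09437109e-05,
        4.86590434e-03, -3.72151624e-05]), 'ee_pos': array([0.13013675, 0.50826808, 0.23070821]), 'tcp_rot': array([-1.79923781e+02, -1.21653224e-02,  1.65630837e+02]), 'ft_force': array([ 0.50795843, -0.1235699 , -0.27566223]), 'torque': array([-0.02267032,  0.04811791,  0.03483826]), 'grip_force': 0.0, 'opening': 0.08518578659264484}
```

View pics/top1.png

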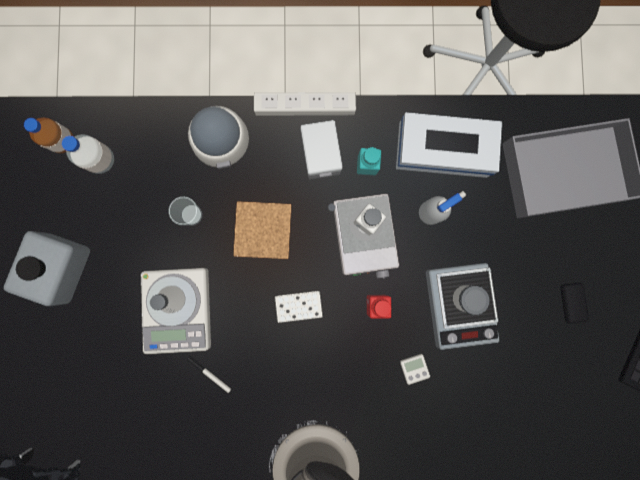

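View pics/scene1.png

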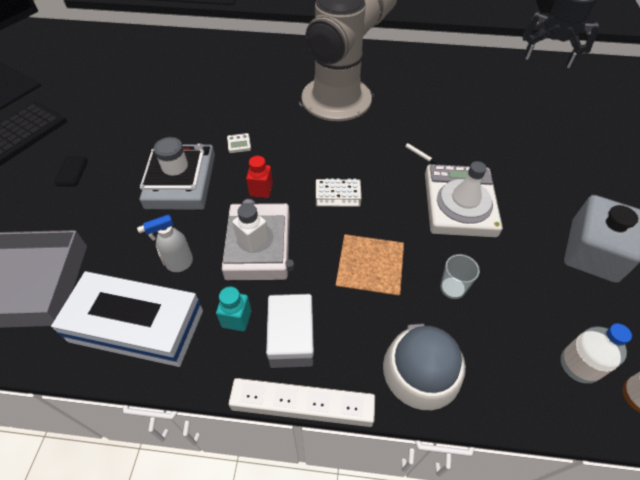

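The top view shows the balance at about (175,305) with the flask cap at (158,302). The stirrer is at (366,234) with the bottle cap at (374,217), and the shaker is at (463,305) with the jar lid at (474,300). The cork mat is at (263,230). In the scene view the caps are at (477,170), (248,211) and (168,150). I'll enlarge these areas next.

Run:
```python
from h import *
t=cv2.imread('pics/top1.png'); s=cv2.imread('pics/scene1.png')
def c(im,x,y,w=100,h=100): return cv2.resize(im[y:y+h,x:x+w],(266,266) if 1 else 0,interpolation=cv2.INTER_CUBIC)
m=np.vstack([np.hstack([c(t,125,260),c(t,316,185),c(t,415,255)]),np.hstack([c(s,420,150),c(s,210,190),c(s,130,125)])])
cv2.imwrite('pics/crops.png',m)
```

```text
(no output)
```

View pics/crops.png

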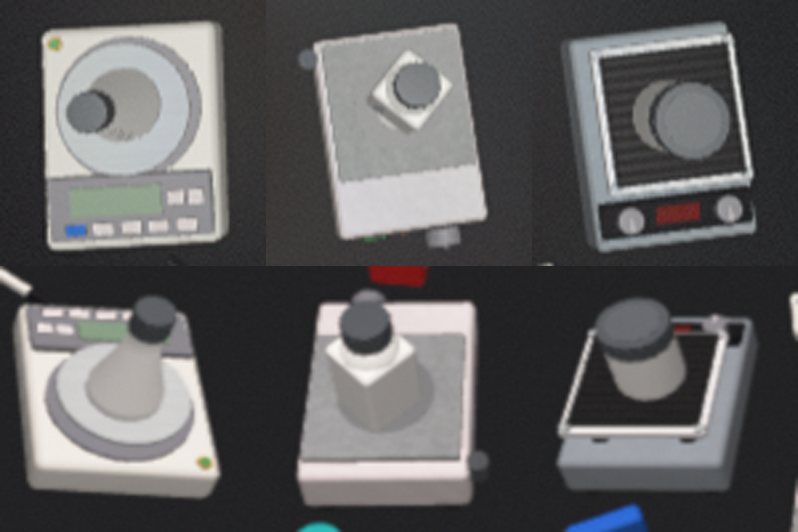

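The enlarged crops show each cap, the pan and the plates clearly. In the top view the pan centre is at about (171.2,299.5), the stirrer plate at (364.9,224.1) and the shaker mat at (467.4,297.9). The caps are at (158.1,301.7), (373.1,217) and (475.2,300.1).

Run:
```python
from h import *
t=np.load('pics/top1.npz'); s=np.load('pics/scene1.npz')
P=lambda n,r:print(n,np.round(r*1000,1))
for n,u,v,z in [('pan',171.2,299.5,.062),('flask',158.1,301.7,.166),('stir',364.9,224.1,.07),('bottle',373.1,217,.172),('shaker',467.4,297.9,.08),('jar',475.2,300.1,.146),('cork',263,230,.006)]: P(n,ray(t,u,v,z))
for n,u,v,z in [('flask',477.9,166.9,.166),('bottle',248.3,211,.172),('jar',168.7,146,.146),('cork',370.7,264.5,.006)]: P('scene '+n,ray(s,u,v,z))
print(np.load('pics/top1.npz')['color'].shape, np.round(bot.snapshot('wrist')['tool_from_camera'],3).tolist())
```

```text
pan [420.9 342.2  62. ]
flask [423.2 338.6 166. ]
stir [ 597.1 -124.8   70. ]
bottle [ 602.6 -130.5  172. ]
shaker [ 417.5 -364.5   80. ]
jar [ 417.  -358.8  146. ]
cork [590.7 128.2   6. ]
scene flask [428.7 339.9 166. ]
scene bottle [ 611.3 -124.9  172. ]
scene jar [ 421.2 -354.3  146. ]
scene cork [600.6 131.7   6. ]
(480, 640, 3) [[-0.001, 0.96, 0.28, 0.071], [1.0, 0.001, 0.001, -0.0], [0.0, 0.28, -0.96, -0.142], [0.0, 0.0, 0.0, 1.0]]
```

Going over the flask first. It will wait on the cork mat.

```bash
cat >> h.py <<'E'
from scipy.spatial.transform import Rotation as Ro
def wsnap(f):
    o=bot.observe(); s=dict(bot.snapshot('wrist'))
    W=np.eye(4); W[:3,:3]=Ro.from_euler('xyz',o['tcp_rot'],degrees=True).as_matrix(); W[:3,3]=o['ee_pos']
    s['T']=W@np.array(s['tool_from_camera'])
    cv2.imwrite('pics/'+f,s['color'][:,:,::-1]); np.savez('pics/'+f[:-4]+'.npz',**{k:v for k,v in s.items()})
    print('t',o['t'],np.round(o['ee_pos']*1000,1),np.round(o['tcp_rot'],1),'j',np.round(o['joints'],1),'grip',o['grip_force'],round(o['opening'],4)); return s
E
python3 -m creep '[{"dx":150,"dy":-85,"dz":20},{"dx":295,"dy":-169,"dz":20},{"dx":295,"dy":-169,"dz":20},{"dx":295,"dy":-169,"dz":20},{"dx":295,"dy":-169,"dz":20},{"dx":295,"dy":-169,"dz":20},{"dx":295,"dy":-169,"dz":20},{"dx":295,"dy":-169,"dz":20}]' 30
python3 - <<'E'
from h import *
wsnap('w1.png')
E
```

```text
t 0.15 [130.2 508.3 230.8] [-179.9   -0.   165.6] j [67.3 19.6 87.4 -0.  73.1 -8.4] grip 0.0 0.0855invalid input
```

View pics/w1.png

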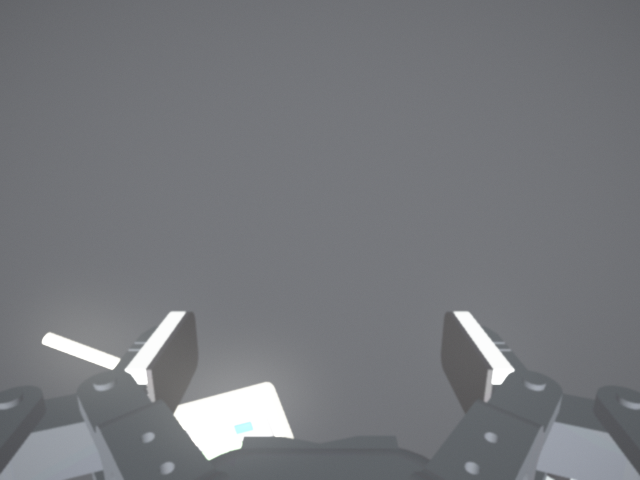

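The picture only shows bare bench, because the arm hasn't moved. The call was refused, so the rows probably need every key.

```bash
python3 -m creep '[{"ax":0,"ay":0,"az":0,"dx":150,"dy":-85,"dz":20,"fingers":1},{"ax":0,"ay":0,"az":0,"dx":295,"dy":-169,"dz":20,"fingers":1},{"ax":0,"ay":0,"az":0,"dx":295,"dy":-169,"dz":20,"fingers":1},{"ax":0,"ay":0,"az":0,"dx":295,"dy":-169,"dz":20,"fingers":1},{"ax":0,"ay":0,"az":0,"dx":295,"dy":-169,"dz":20,"fingers":1},{"ax":0,"ay":0,"az":0,"dx":295,"dy":-169,"dz":20,"fingers":1},{"ax":0,"ay":0,"az":0,"dx":295,"dy":-169,"dz":20,"fingers":1},{"ax":0,"ay":0,"az":0,"dx":295,"dy":-169,"dz":20,"fingers":1}]' 30
python3 - <<'E'
from h import *
wsnap('w2.png')
E
```

```text
t: 1.0
ee_pos: [0.4293, 0.3368, 0.251]
tcp_rot: [-180.0, 0.1, 165.3]
ft_force: [-0.4, 0.1, 0.8]
opening: 0.0852
grip_force: 0.0
t 1.0 [429.3 336.8 251. ] [-1.800e+02  1.000e-01  1.653e+02] j [ 30.1  20.9  82.1  -0.1  76.9 -45.2] grip 0.0 0.0852
```

View pics/w2.png

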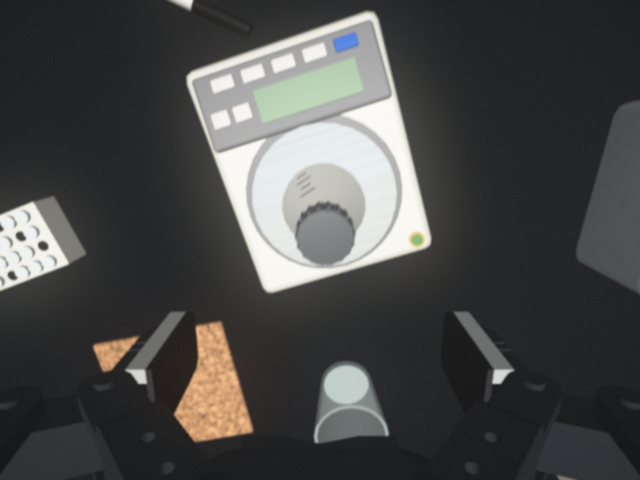

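The wrist view shows the flask cap top at about (325,237) and the pan at about (325,193). Part of the cork is at lower left, with the beaker at (345,390).

Run:
```python
from h import *
d=np.load('pics/w2.npz'); im=d['color']; g=im.mean(2); print([str(im[y,325]) for y in (237,215,195,150,130,121,265)])
m=((g<110)&(np.indices(g.shape)[0]>195)&(np.indices(g.shape)[0]<275)).astype(np.uint8)
n,l,st,c=cv2.connectedComponentsWithStats(m); k=l[237,325]; print(st[k],c[k])
for n,u,v,z in [('cap',325,237,.166),('capblob',*c[k],.16),('pan',325,193,.062),('base',323,200,.062)]: print(n,np.round(ray(d,u,v,z)*1000,1))
# cap edges for diameter check
print(np.round(ray(d,296,237,.166)*1000),np.round(ray(d,355,237,.166)*1000))
```

```text
['[131 134 135]', '[141 144 144]', '[199 198 190]', '[233 238 239]', '[229 234 237]', '[186 187 186]', '[161 163 161]']
[     0      0    640    480 274540] [314.99244919 239.9547097 ]
cap [422.6 341.6 166. ]
capblob [424.5 335.1 160. ]
pan [415.4 344.8  62. ]
base [420.5 341.9  62. ]
[418. 326. 166.] [427. 358. 166.]
```

```bash
python3 -m creep '[{"ax":0,"ay":0,"az":0,"dx":-2,"dy":1,"dz":-40,"fingers":1},{"ax":0,"ay":0,"az":0,"dx":-2,"dy":1,"dz":-75,"fingers":1},{"ax":0,"ay":0,"az":0,"dx":-2,"dy":1,"dz":-100,"fingers":1},{"ax":0,"ay":0,"az":0,"dx":-2,"dy":1,"dz":-115,"fingers":1},{"ax":0,"ay":0,"az":0,"dx":-2,"dy":1,"dz":-120,"fingers":1},{"ax":0,"ay":0,"az":0,"dx":-2,"dy":1,"dz":-120,"fingers":0.8},{"ax":0,"ay":0,"az":0,"dx":-2,"dy":1,"dz":-120,"fingers":0.6},{"ax":0,"ay":0,"az":0,"dx":-2,"dy":1,"dz":-120,"fingers":0.5}]' 40
python3 -m creep '[{"ax":0,"ay":0,"az":0,"dx":0,"dy":0,"dz":0,"fingers":0.45},{"ax":0,"ay":0,"az":0,"dx":0,"dy":0,"dz":0,"fingers":0.4},{"ax":0,"ay":0,"az":0,"dx":0,"dy":0,"dz":0,"fingers":0.35},{"ax":0,"ay":0,"az":0,"dx":0,"dy":0,"dz":0,"fingers":0.3},{"ax":0,"ay":0,"az":0,"dx":0,"dy":0,"dz":0,"fingers":0.2},{"ax":0,"ay":0,"az":0,"dx":0,"dy":0,"dz":0,"fingers":0.2},{"ax":0,"ay":0,"az":0,"dx":0,"dy":0,"dz":0,"fingers":0.2}]' 40
```

```text
t: 1.85
ee_pos: [0.4236, 0.3411, 0.1324]
tcp_rot: [179.9, 0.1, 165.7]
ft_force: [-0.0, 0.5, 0.2]
opening: 0.0444
grip_force: 0.0
t: 2.55
ee_pos: [0.4237, 0.341, 0.132]
tcp_rot: [179.9, 0.1, 165.6]
ft_force: [-0.7, 0.9, 6.3]
opening: 0.0334
grip_force: 39.5
```

```bash
python3 -m creep '[{"ax":0,"ay":0,"az":0,"dx":0,"dy":0,"dz":10,"fingers":0.2},{"ax":0,"ay":0,"az":0,"dx":0,"dy":0,"dz":35,"fingers":0.2},{"ax":0,"ay":0,"az":0,"dx":5,"dy":-6,"dz":60,"fingers":0.2},{"ax":0,"ay":0,"az":0,"dx":20,"dy":-24,"dz":70,"fingers":0.2},{"ax":0,"ay":0,"az":0,"dx":40,"dy":-50,"dz":70,"fingers":0.2},{"ax":0,"ay":0,"az":0,"dx":65,"dy":-80,"dz":70,"fingers":0.2},{"ax":0,"ay":0,"az":0,"dx":90,"dy":-110,"dz":70,"fingers":0.2},{"ax":0,"ay":0,"az":0,"dx":115,"dy":-140,"dz":70,"fingers":0.2}]' 40
python3 -m creep '[{"ax":0,"ay":0,"az":0,"dx":24,"dy":-30,"dz":0,"fingers":0.2},{"ax":0,"ay":0,"az":0,"dx":42,"dy":-55,"dz":0,"fingers":0.2},{"ax":0,"ay":0,"az":0,"dx":54,"dy":-68,"dz":0,"fingers":0.2},{"ax":0,"ay":0,"az":0,"dx":56,"dy":-71,"dz":-15,"fingers":0.2},{"ax":0,"ay":0,"az":0,"dx":56,"dy":-71,"dz":-45,"fingers":0.2},{"ax":0,"ay":0,"az":0,"dx":56,"dy":-71,"dz":-75,"fingers":0.2},{"ax":0,"ay":0,"az":0,"dx":56,"dy":-71,"dz":-100,"fingers":0.2},{"ax":0,"ay":0,"az":0,"dx":56,"dy":-71,"dz":-110,"fingers":0.2}]' 40
python3 - <<'E'
from h import *
snap('top','top2.png')
d=np.load('pics/w2.npz')
print(np.round([ray(d,u,v,.006)*1000 for u,v in ((94,345),(253,432),(222,322))]))
E
```

```text
t: 3.35
ee_pos: [0.5387, 0.1992, 0.2015]
tcp_rot: [-180.0, -0.0, 165.6]
ft_force: [1.4, 0.1, -2.1]
opening: 0.033
grip_force: 40.0
t: 4.15
ee_pos: [0.5924, 0.13, 0.0887]
tcp_rot: [-179.9, -0.3, 165.7]
ft_force: [-0.0, -0.3, -1.0]
opening: 0.033
grip_force: 40.0
[[518.  68.   6.]
 [666. 197.   6.]
 [527. 207.   6.]]
```

```bash
python3 -m creep '[{"ax":0,"ay":0,"az":0,"dx":0,"dy":0,"dz":-6,"fingers":0.2},{"ax":0,"ay":0,"az":0,"dx":0,"dy":0,"dz":-10,"fingers":0.2},{"ax":0,"ay":0,"az":0,"dx":0,"dy":0,"dz":-12,"fingers":0.2},{"ax":0,"ay":0,"az":0,"dx":0,"dy":0,"dz":-13,"fingers":0.2},{"ax":0,"ay":0,"az":0,"dx":0,"dy":0,"dz":-14,"fingers":0.2},{"ax":0,"ay":0,"az":0,"dx":0,"dy":0,"dz":-14,"fingers":0.2}]' 40
python3 -m creep '[{"ax":0,"ay":0,"az":0,"dx":0,"dy":0,"dz":-0.5,"fingers":0.2},{"ax":0,"ay":0,"az":0,"dx":0,"dy":0,"dz":-1,"fingers":0.2},{"ax":0,"ay":0,"az":0,"dx":0,"dy":0,"dz":-1,"fingers":0.2}]' 40
python3 -m creep '[{"ax":0,"ay":0,"az":0,"dx":0,"dy":0,"dz":-0.5,"fingers":0.2},{"ax":0,"ay":0,"az":0,"dx":0,"dy":0,"dz":-1,"fingers":0.2},{"ax":0,"ay":0,"az":0,"dx":0,"dy":0,"dz":-1,"fingers":0.2}]' 40
```

```text
t: 4.8
ee_pos: [0.5944, 0.1296, 0.0776]
tcp_rot: [180.0, 0.0, 165.6]
ft_force: [-0.3, 0.4, -1.6]
opening: 0.0331
grip_force: 40.0
t: 5.1
ee_pos: [0.5942, 0.1296, 0.0763]
tcp_rot: [180.0, -0.0, 165.6]
ft_force: [0.5, -0.1, -1.8]
opening: 0.033
grip_force: 40.0
t: 5.4
ee_pos: [0.5945, 0.1297, 0.076]
tcp_rot: [180.0, 0.1, 165.6]
ft_force: [-1.0, 1.0, 5.2]
opening: 0.033
grip_force: 40.5
```

```bash
python3 -m creep '[{"ax":0,"ay":0,"az":0,"dx":0,"dy":0,"dz":0,"fingers":0.45},{"ax":0,"ay":0,"az":0,"dx":0,"dy":0,"dz":0,"fingers":0.55},{"ax":0,"ay":0,"az":0,"dx":0,"dy":0,"dz":0,"fingers":0.8},{"ax":0,"ay":0,"az":0,"dx":0,"dy":0,"dz":0,"fingers":0.9},{"ax":0,"ay":0,"az":0,"dx":0,"dy":0,"dz":10,"fingers":0.9},{"ax":0,"ay":0,"az":0,"dx":0,"dy":0,"dz":50,"fingers":1},{"ax":0,"ay":0,"az":0,"dx":0,"dy":0,"dz":100,"fingers":1},{"ax":0,"ay":0,"az":0,"dx":0,"dy":0,"dz":150,"fingers":1}]' 40
python3 -m creep '[{"ax":0,"ay":0,"az":0,"dx":0,"dy":-50,"dz":30,"fingers":1},{"ax":0,"ay":0,"az":0,"dx":10,"dy":-258,"dz":30,"fingers":1},{"ax":0,"ay":0,"az":0,"dx":10,"dy":-258,"dz":30,"fingers":1},{"ax":0,"ay":0,"az":0,"dx":10,"dy":-258,"dz":30,"fingers":1},{"ax":0,"ay":0,"az":0,"dx":10,"dy":-258,"dz":30,"fingers":1},{"ax":0,"ay":0,"az":0,"dx":10,"dy":-258,"dz":30,"fingers":1},{"ax":0,"ay":0,"az":0,"dx":10,"dy":-258,"dz":30,"fingers":1},{"ax":0,"ay":0,"az":0,"dx":10,"dy":-258,"dz":30,"fingers":1}]' 40
python3 - <<'E'
from h import *
a=wsnap('w3.png')['color']; b=snap('top','top3.png')['color']
cv2.imwrite('pics/m3.png',cv2.resize(np.hstack([a[:,:,::-1],cv2.resize(b[200:360,120:320,::-1],(600,480))]),(800,310)))
E
```

```text
t: 6.2
ee_pos: [0.5938, 0.1295, 0.2275]
tcp_rot: [-180.0, -0.0, 165.6]
ft_force: [1.8, -0.2, -1.0]
opening: 0.0856
grip_force: 0.0
t: 7.0
ee_pos: [0.6042, -0.1276, 0.2556]
tcp_rot: [180.0, -0.0, 165.6]
ft_force: [-0.2, 0.4, -0.4]
opening: 0.0854
grip_force: 0.0
t 7.0 [ 604.2 -127.6  255.6] [180.   -0.  165.6] j [-19.1  28.7  69.1   0.   82.2 -94.7] grip 0.0 0.0854
```

View pics/m3.png

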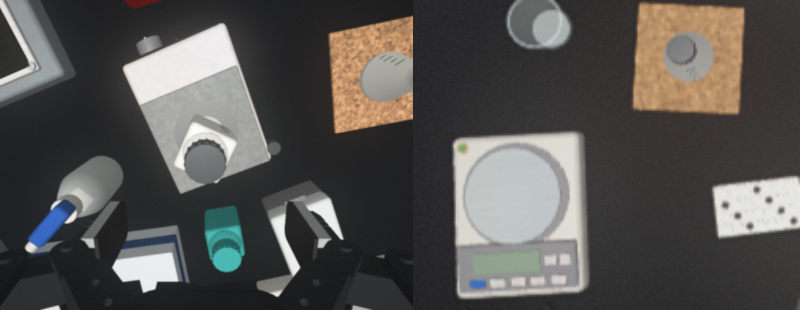

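The flask stands upright on the cork. In the wrist view the bottle cap is at about (319,248) and the stirrer plate centre at about (319,201). The pan is now clear in the top view.

Run:
```python
from h import *
d=np.load('pics/w3.npz'); t=np.load('pics/top3.npz')
print('cap',np.round(ray(d,319,248,.172)*1000,1), 'width',np.linalg.norm(ray(d,319-34,248,.172)-ray(d,319+34,248,.172))*1000)
q=np.array([(137,104),(240,66),(270,157),(178,193)])/.645
p=np.array([ray(d,u,v,.07)*1000 for u,v in q]); print('plate',p.round(0).tolist(),p.mean(0).round(1),[np.linalg.norm(p[i]-p[i-1]).round() for i in range(4)])
im=cv2.cvtColor(t['color'],cv2.COLOR_RGB2HSV); x=t['color'].astype(int)
print(x[300,171],x[280,145],x[300,205],x[300,199],x[272,190])
g=(x[:,:,2]-x[:,:,0]>3)&(x.sum(2)>420); m=np.zeros(g.shape,np.uint8); m[265:330,140:210]=g[265:330,140:210]
c=max(cv2.findContours(m,0,1)[0],key=cv2.contourArea); e=cv2.fitEllipse(cv2.convexHull(c)); print(e,np.round(ray(t,*e[0],.062)*1000,1),e[1][0]/449.67*1.09)
```

```text
cap [ 602.5 -127.6  172. ] width 38.74990456378315
plate [[543.0, -198.0, 70.0], [532.0, -68.0, 70.0], [649.0, -55.0, 70.0], [668.0, -182.0, 70.0]] [ 598.1 -125.9   70. ] [np.float64(125.0), np.float64(130.0), np.float64(118.0), np.float64(129.0)]
[195 199 201] [217 214 206] [198 195 189] [153 152 155] [221 218 211]
((171.90805053710938, 300.9859619140625), (45.61097717285156, 50.23527908325195), 14.092181205749512) [417.3 340.5  62. ] 0.11056100055242335
```

```bash
python3 -m creep '[{"ax":0,"ay":0,"az":0,"dx":-2,"dy":0,"dz":-40,"fingers":1},{"ax":0,"ay":0,"az":0,"dx":-2,"dy":0,"dz":-75,"fingers":1},{"ax":0,"ay":0,"az":0,"dx":-2,"dy":0,"dz":-100,"fingers":1},{"ax":0,"ay":0,"az":0,"dx":-2,"dy":0,"dz":-112,"fingers":1},{"ax":0,"ay":0,"az":0,"dx":-2,"dy":0,"dz":-117,"fingers":1},{"ax":0,"ay":0,"az":0,"dx":-2,"dy":0,"dz":-117,"fingers":0.8},{"ax":0,"ay":0,"az":0,"dx":-2,"dy":0,"dz":-117,"fingers":0.6},{"ax":0,"ay":0,"az":0,"dx":-2,"dy":0,"dz":-117,"fingers":0.5}]' 40
python3 -m creep '[{"ax":0,"ay":0,"az":0,"dx":0,"dy":0,"dz":0,"fingers":0.45},{"ax":0,"ay":0,"az":0,"dx":0,"dy":0,"dz":0,"fingers":0.4},{"ax":0,"ay":0,"az":0,"dx":0,"dy":0,"dz":0,"fingers":0.3},{"ax":0,"ay":0,"az":0,"dx":0,"dy":0,"dz":0,"fingers":0.2},{"ax":0,"ay":0,"az":0,"dx":0,"dy":0,"dz":0,"fingers":0.2},{"ax":0,"ay":0,"az":0,"dx":0,"dy":0,"dz":0,"fingers":0.2}]' 40
```

```text
t: 7.9
ee_pos: [0.603, -0.1286, 0.1398]
tcp_rot: [-180.0, 0.1, 165.6]
ft_force: [-0.0, 0.1, 0.0]
opening: 0.0442
grip_force: 0.0
t: 8.5
ee_pos: [0.6035, -0.1287, 0.1418]
tcp_rot: [-180.0, 0.3, 165.6]
ft_force: [-2.1, 1.9, 12.6]
opening: 0.0369
grip_force: 45.5
```

The fingertips are on the bottle's shoulder (12.6 N upward), so I'll regrip about 9 mm higher.

```bash
python3 -m creep '[{"ax":0,"ay":0,"az":0,"dx":0,"dy":0,"dz":0,"fingers":0.5},{"ax":0,"ay":0,"az":0,"dx":0,"dy":0,"dz":0,"fingers":0.6},{"ax":0,"ay":0,"az":0,"dx":0,"dy":0,"dz":4,"fingers":0.6},{"ax":0,"ay":0,"az":0,"dx":0,"dy":0,"dz":9,"fingers":0.6},{"ax":0,"ay":0,"az":0,"dx":0,"dy":0,"dz":10,"fingers":0.6},{"ax":0,"ay":0,"az":0,"dx":0,"dy":0,"dz":10,"fingers":0.5},{"ax":0,"ay":0,"az":0,"dx":0,"dy":0,"dz":10,"fingers":0.45},{"ax":0,"ay":0,"az":0,"dx":0,"dy":0,"dz":10,"fingers":0.4}]' 40
python3 -m creep '[{"ax":0,"ay":0,"az":0,"dx":0,"dy":0,"dz":0,"fingers":0.3},{"ax":0,"ay":0,"az":0,"dx":0,"dy":0,"dz":0,"fingers":0.2},{"ax":0,"ay":0,"az":0,"dx":0,"dy":0,"dz":0,"fingers":0.2},{"ax":0,"ay":0,"az":0,"dx":0,"dy":0,"dz":0,"fingers":0.2}]' 40
```

```text
t: 9.3
ee_pos: [0.6024, -0.1284, 0.1484]
tcp_rot: [180.0, 0.0, 165.6]
ft_force: [0.4, 0.4, 1.6]
opening: 0.0362
grip_force: 40.1
t: 9.7
ee_pos: [0.6024, -0.1284, 0.1484]
tcp_rot: [180.0, 0.0, 165.6]
ft_force: [1.1, 0.6, 1.4]
opening: 0.0366
grip_force: 40.2
```

```bash
python3 -m creep '[{"ax":0,"ay":0,"az":0,"dx":0,"dy":0,"dz":10,"fingers":0.2},{"ax":0,"ay":0,"az":0,"dx":0,"dy":0,"dz":35,"fingers":0.2},{"ax":0,"ay":0,"az":0,"dx":-4,"dy":10,"dz":60,"fingers":0.2},{"ax":0,"ay":0,"az":0,"dx":-12,"dy":30,"dz":75,"fingers":0.2},{"ax":0,"ay":0,"az":0,"dx":-23,"dy":60,"dz":80,"fingers":0.2},{"ax":0,"ay":0,"az":0,"dx":-37,"dy":95,"dz":80,"fingers":0.2},{"ax":0,"ay":0,"az":0,"dx":-51,"dy":130,"dz":80,"fingers":0.2},{"ax":0,"ay":0,"az":0,"dx":-65,"dy":165,"dz":80,"fingers":0.2}]' 40
python3 -m creep '[{"ax":0,"ay":0,"az":0,"dx":-14,"dy":35,"dz":0,"fingers":0.2},{"ax":0,"ay":0,"az":0,"dx":-28,"dy":70,"dz":0,"fingers":0.2},{"ax":0,"ay":0,"az":0,"dx":-42,"dy":105,"dz":0,"fingers":0.2},{"ax":0,"ay":0,"az":0,"dx":-56,"dy":140,"dz":0,"fingers":0.2},{"ax":0,"ay":0,"az":0,"dx":-70,"dy":175,"dz":0,"fingers":0.2},{"ax":0,"ay":0,"az":0,"dx":-84,"dy":215,"dz":0,"fingers":0.2},{"ax":0,"ay":0,"az":0,"dx":-100,"dy":255,"dz":0,"fingers":0.2},{"ax":0,"ay":0,"az":0,"dx":-112,"dy":285,"dz":0,"fingers":0.2}]' 40
python3 -m creep '[{"ax":0,"ay":0,"az":0,"dx":-5,"dy":14,"dz":-10,"fingers":0.2},{"ax":0,"ay":0,"az":0,"dx":-7,"dy":20,"dz":-30,"fingers":0.2},{"ax":0,"ay":0,"az":0,"dx":-7,"dy":20,"dz":-40,"fingers":0.2},{"ax":0,"ay":0,"az":0,"dx":-7,"dy":20,"dz":-40,"fingers":0.2},{"ax":0,"ay":0,"az":0,"dx":-7,"dy":20,"dz":-40,"fingers":0.2}]' 40
python3 - <<'E'
from h import *
wsnap('w4.png')
E
```

```text
t: 10.5
ee_pos: [0.5362, 0.0377, 0.2285]
tcp_rot: [-180.0, -0.0, 165.6]
ft_force: [-0.2, 0.3, -2.1]
opening: 0.0366
grip_force: 40.4
t: 11.3
ee_pos: [0.4238, 0.3234, 0.2285]
tcp_rot: [-180.0, -0.0, 165.7]
ft_force: [0.0, 0.2, -2.3]
opening: 0.0367
grip_force: 40.3
t: 11.8
ee_pos: [0.4188, 0.3408, 0.1885]
tcp_rot: [-180.0, -0.0, 165.6]
ft_force: [-0.4, -0.1, -1.9]
opening: 0.0369
grip_force: 40.5
t 11.8 [418.8 340.8 188.5] [-180.    -0.   165.6] j [ 31.   23.3  88.8  -0.   67.9 -44.5] grip 40.45279562473297 0.0369
```

View pics/w4.png

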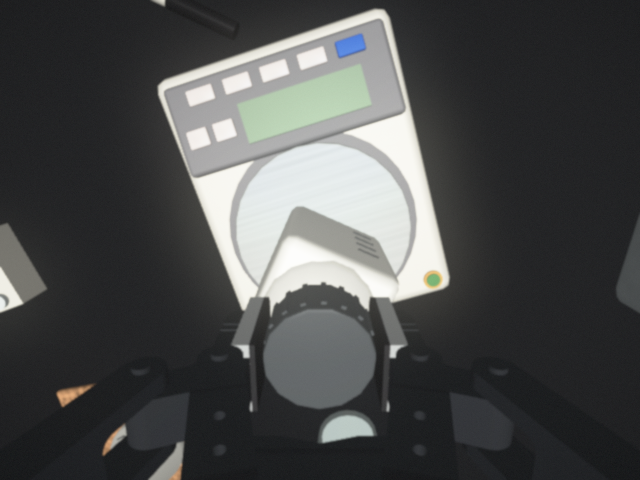

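The wrist view shows the held bottle (cap at about (320,358)) above the pan. The pan's bright disc spans u of about 237 to 414, with its top edge near v of about 143. I'll fit its circle at z = 62 mm.

```bash
cat > pan.py <<'E'
from h import *
from scipy.optimize import least_squares
d=np.load('pics/w4.npz'); x=d['color'].astype(int)
print([x[225,u].tolist() for u in (210,225,232,236,240,250,400,410,413,416,420,430)]); print([x[v,325].tolist() for v in (125,132,138,142,146,152)])
E
python3 pan.py
python3 - <<'E'
from h import *
from scipy.optimize import least_squares
d=np.load('pics/w4.npz')
p=np.array([ray(d,u,v,.062)*1000 for u,v in ((237,225),(325,143),(414,222),(262,172),(390,172))])
r=least_squares(lambda q:np.hypot(p[:,0]-q[0],p[:,1]-q[1])-q[2],[419,342,59],bounds=([0,0,57],[900,900,61])); print(r.x,r.fun)
E
```

```text
[[218, 216, 204], [247, 247, 241], [173, 172, 172], [196, 199, 195], [226, 231, 227], [230, 236, 232], [231, 233, 229], [200, 202, 198], [168, 167, 167], [220, 219, 211], [248, 247, 241], [244, 242, 235]]
[[176, 177, 177], [172, 172, 172], [154, 154, 155], [176, 178, 176], [230, 235, 237], [224, 230, 232]]
[421.87556471 344.07287345  59.31032642] [ 0.21730555  0.75524489  0.1530967  -0.61504596 -0.51060118]
```

```bash
python3 -m creep '[{"ax":0,"ay":0,"az":0,"dx":1,"dy":1,"dz":-15,"fingers":0.2},{"ax":0,"ay":0,"az":0,"dx":3,"dy":2.5,"dz":-30,"fingers":0.2},{"ax":0,"ay":0,"az":0,"dx":3,"dy":2.5,"dz":-40,"fingers":0.2},{"ax":0,"ay":0,"az":0,"dx":3,"dy":2.5,"dz":-44,"fingers":0.2},{"ax":0,"ay":0,"az":0,"dx":3,"dy":2.5,"dz":-46,"fingers":0.2},{"ax":0,"ay":0,"az":0,"dx":3,"dy":2.5,"dz":-46.5,"fingers":0.2},{"ax":0,"ay":0,"az":0,"dx":3,"dy":2.5,"dz":-47,"fingers":0.2},{"ax":0,"ay":0,"az":0,"dx":3,"dy":2.5,"dz":-47,"fingers":0.2}]' 40
python3 -m creep '[{"ax":0,"ay":0,"az":0,"dx":0,"dy":0,"dz":-0.5,"fingers":0.2},{"ax":0,"ay":0,"az":0,"dx":0,"dy":0,"dz":-1,"fingers":0.2},{"ax":0,"ay":0,"az":0,"dx":0,"dy":0,"dz":-1,"fingers":0.2}]' 40
```

```text
t: 12.65
ee_pos: [0.4215, 0.3442, 0.1418]
tcp_rot: [180.0, 0.0, 165.6]
ft_force: [0.7, 0.8, -1.8]
opening: 0.0366
grip_force: 40.5
t: 12.95
ee_pos: [0.4214, 0.3442, 0.1404]
tcp_rot: [180.0, 0.0, 165.6]
ft_force: [-0.4, 0.2, -1.1]
opening: 0.0365
grip_force: 40.6
```

```bash
python3 -m creep '[{"ax":0,"ay":0,"az":0,"dx":0,"dy":0,"dz":-0.5,"fingers":0.2},{"ax":0,"ay":0,"az":0,"dx":0,"dy":0,"dz":-0.5,"fingers":0.2}]' 40
python3 -m creep '[{"ax":0,"ay":0,"az":0,"dx":0,"dy":0,"dz":-0.5,"fingers":0.2},{"ax":0,"ay":0,"az":0,"dx":0,"dy":0,"dz":-0.5,"fingers":0.2}]' 40
```

```text
t: 13.15
ee_pos: [0.4214, 0.3442, 0.1404]
tcp_rot: [180.0, 0.0, 165.6]
ft_force: [-0.2, 0.6, 4.7]
opening: 0.0368
grip_force: 41.0
t: 13.35
ee_pos: [0.4215, 0.3443, 0.1404]
tcp_rot: [179.9, 0.1, 165.6]
ft_force: [-2.1, -0.8, 8.3]
opening: 0.0368
grip_force: 41.5
```

```bash
python3 -m creep '[{"ax":0,"ay":0,"az":0,"dx":0,"dy":0,"dz":0,"fingers":0.45},{"ax":0,"ay":0,"az":0,"dx":0,"dy":0,"dz":0,"fingers":0.55},{"ax":0,"ay":0,"az":0,"dx":0,"dy":0,"dz":0,"fingers":0.8},{"ax":0,"ay":0,"az":0,"dx":0,"dy":0,"dz":0,"fingers":0.9},{"ax":0,"ay":0,"az":0,"dx":0,"dy":0,"dz":10,"fingers":0.9},{"ax":0,"ay":0,"az":0,"dx":0,"dy":0,"dz":40,"fingers":1},{"ax":0,"ay":0,"az":0,"dx":0,"dy":0,"dz":80,"fingers":1},{"ax":0,"ay":0,"az":0,"dx":0,"dy":0,"dz":115,"fingers":1}]' 40
python3 -m creep '[{"ax":0,"ay":0,"az":0,"dx":-3,"dy":-701,"dz":0,"fingers":1},{"ax":0,"ay":0,"az":0,"dx":-3,"dy":-701,"dz":0,"fingers":1},{"ax":0,"ay":0,"az":0,"dx":-3,"dy":-701,"dz":0,"fingers":1},{"ax":0,"ay":0,"az":0,"dx":-3,"dy":-701,"dz":0,"fingers":1},{"ax":0,"ay":0,"az":0,"dx":-3,"dy":-701,"dz":0,"fingers":1},{"ax":0,"ay":0,"az":0,"dx":-3,"dy":-701,"dz":0,"fingers":1},{"ax":0,"ay":0,"az":0,"dx":-3,"dy":-701,"dz":0,"fingers":1},{"ax":0,"ay":0,"az":0,"dx":-3,"dy":-380,"dz":0,"fingers":1}]' 40
python3 -m creep '[{"ax":0,"ay":0,"az":0,"dx":0,"dy":-50,"dz":0,"fingers":1}]' 40
```

```text
t: 14.15
ee_pos: [0.4213, 0.3441, 0.2567]
tcp_rot: [180.0, 0.0, 165.6]
ft_force: [-0.5, 0.2, 0.2]
opening: 0.0855
grip_force: 0.0
t: 14.95
ee_pos: [0.4181, -0.0389, 0.2552]
tcp_rot: [-180.0, 0.1, 165.5]
ft_force: [0.7, 1.3, -0.1]
opening: 0.0855
grip_force: 0.0
t: 15.05
ee_pos: [0.418, -0.0867, 0.2553]
tcp_rot: [180.0, 0.1, 165.7]
ft_force: [1.6, -0.0, 0.1]
opening: 0.0854
grip_force: 0.0
```

```bash
python3 -m creep '[{"ax":0,"ay":0,"az":0,"dx":0,"dy":-271,"dz":0,"fingers":1},{"ax":0,"ay":0,"az":0,"dx":0,"dy":-271,"dz":0,"fingers":1},{"ax":0,"ay":0,"az":0,"dx":0,"dy":-271,"dz":0,"fingers":1},{"ax":0,"ay":0,"az":0,"dx":0,"dy":-271,"dz":0,"fingers":1},{"ax":0,"ay":0,"az":0,"dx":0,"dy":-271,"dz":0,"fingers":1},{"ax":0,"ay":0,"az":0,"dx":0,"dy":-271,"dz":0,"fingers":1},{"ax":0,"ay":0,"az":0,"dx":0,"dy":-271,"dz":0,"fingers":1}]' 40
python3 - <<'E'
from h import *
a=wsnap('w5.png')['color']; b=snap('top','top5.png')['color']
cv2.imwrite('pics/m5.png',cv2.resize(np.hstack([a[:,:,::-1],cv2.resize(b[180:360,125:425,::-1],(800,480))]),(800,267)))
E
```

```text
t: 15.75
ee_pos: [0.4177, -0.3598, 0.2542]
tcp_rot: [-180.0, 0.0, 165.4]
ft_force: [-0.3, -0.2, 0.1]
opening: 0.0852
grip_force: 0.0
t 15.75 [ 417.7 -359.8  254.2] [-180.     0.   165.4] j [ -48.7   21.4   80.9   -0.    77.7 -124.1] grip 0.0 0.0852
```

View pics/m5.png

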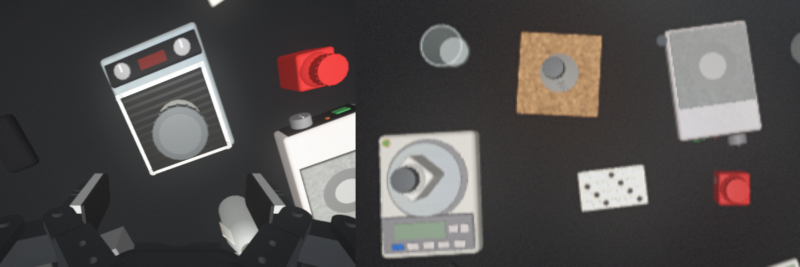

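The left half shows the lid at about (326,239) in full resolution, inside the bright platform frame centred at about (316,214). The right half shows the bottle upright on the pan, the flask on the cork, and the stirrer plate empty with its printed disc.

Run:
```python
from h import *
d=np.load('pics/w5.npz'); im=d['color']; g=cv2.cvtColor(im,cv2.COLOR_RGB2GRAY); t=np.load('pics/top5.npz')
c=cv2.HoughCircles(g,cv2.HOUGH_GRADIENT,1,60,param1=100,param2=20,minRadius=38,maxRadius=62)[0]
c=[k for k in c if abs(k[0]-326)<20 and abs(k[1]-239)<20]; print(c)
for k in c[:2]: print('lid',np.round(ray(d,k[0],k[1],.146)*1000,1),np.linalg.norm(ray(d,k[0]-k[2],k[1],.146)-ray(d,k[0]+k[2],k[1],.146))*1000)
m=(g>150).astype(np.uint8); m[:,:190]=0;m[:,430:]=0;m[:100]=0;m[330:]=0
cs=max(cv2.findContours(m,0,1)[0],key=lambda k:cv2.boundingRect(k)[2]); r=cv2.minAreaRect(cs); b=cv2.boxPoints(r); print(b.round().tolist())
q=np.array([(116,97),(202,62),(231,145),(153,173)])/.5556
for Q in (b,q):
  p=np.array([ray(d,u,v,.08)*1000 for u,v in Q]); print(p.mean(0).round(1),p[:,:2].round().tolist())
g2=cv2.cvtColor(t['color'],cv2.COLOR_RGB2GRAY)
print('disc top', np.round(ray(t,125+(713-356)/.5556*300/800,180+66/.5556*180/480,.07)*1000,1))
```

```text
[array([323.5, 236.5,  49.9], dtype=float32)]
lid [ 416.6 -357.2  146. ] 62.55752533296795
[[200.0, 154.0], [367.0, 95.0], [426.0, 262.0], [259.0, 321.0]]
[ 414.  -364.3   80. ] [[349.0, -435.0], [340.0, -304.0], [476.0, -286.0], [492.0, -432.0]]
[ 418.9 -363.3   80. ] [[365.0, -433.0], [350.0, -309.0], [473.0, -294.0], [487.0, -416.0]]
disc top [ 596.  -127.4   70. ]
```

```bash
python3 -m creep '[{"ax":0,"ay":0,"az":0,"dx":-1,"dy":-1,"dz":-40,"fingers":1},{"ax":0,"ay":0,"az":0,"dx":-1,"dy":-1,"dz":-75,"fingers":1},{"ax":0,"ay":0,"az":0,"dx":-1,"dy":-1,"dz":-105,"fingers":1},{"ax":0,"ay":0,"az":0,"dx":-1,"dy":-1,"dz":-125,"fingers":1},{"ax":0,"ay":0,"az":0,"dx":-1,"dy":-1,"dz":-138,"fingers":1},{"ax":0,"ay":0,"az":0,"dx":-1,"dy":-1,"dz":-142,"fingers":1},{"ax":0,"ay":0,"az":0,"dx":-1,"dy":-1,"dz":-142,"fingers":1}]' 40
python3 -m creep '[{"ax":0,"ay":0,"az":0,"dx":0,"dy":0,"dz":0,"fingers":0.85},{"ax":0,"ay":0,"az":0,"dx":0,"dy":0,"dz":0,"fingers":0.8},{"ax":0,"ay":0,"az":0,"dx":0,"dy":0,"dz":0,"fingers":0.75},{"ax":0,"ay":0,"az":0,"dx":0,"dy":0,"dz":0,"fingers":0.7},{"ax":0,"ay":0,"az":0,"dx":0,"dy":0,"dz":0,"fingers":0.6},{"ax":0,"ay":0,"az":0,"dx":0,"dy":0,"dz":0,"fingers":0.5},{"ax":0,"ay":0,"az":0,"dx":0,"dy":0,"dz":0,"fingers":0.5}]' 40
```

```text
t: 16.55
ee_pos: [0.4176, -0.3568, 0.1127]
tcp_rot: [180.0, -0.0, 165.7]
ft_force: [0.8, 0.2, -0.3]
opening: 0.0852
grip_force: 0.0
t: 17.25
ee_pos: [0.4177, -0.358, 0.1135]
tcp_rot: [-180.0, 0.1, 165.6]
ft_force: [-1.0, 2.0, 5.4]
opening: 0.0628
grip_force: 43.4
```

```bash
python3 -m creep '[{"ax":0,"ay":0,"az":0,"dx":0,"dy":0,"dz":10,"fingers":0.5},{"ax":0,"ay":0,"az":0,"dx":0,"dy":0,"dz":35,"fingers":0.5},{"ax":0,"ay":0,"az":0,"dx":6,"dy":8,"dz":65,"fingers":0.5},{"ax":0,"ay":0,"az":0,"dx":18,"dy":24,"dz":80,"fingers":0.5},{"ax":0,"ay":0,"az":0,"dx":36,"dy":46,"dz":80,"fingers":0.5},{"ax":0,"ay":0,"az":0,"dx":57,"dy":74,"dz":80,"fingers":0.5},{"ax":0,"ay":0,"az":0,"dx":81,"dy":104,"dz":80,"fingers":0.5},{"ax":0,"ay":0,"az":0,"dx":105,"dy":135,"dz":80,"fingers":0.5}]' 40
python3 -m creep '[{"ax":0,"ay":0,"az":0,"dx":24,"dy":30,"dz":0,"fingers":0.5},{"ax":0,"ay":0,"az":0,"dx":46,"dy":58,"dz":0,"fingers":0.5},{"ax":0,"ay":0,"az":0,"dx":62,"dy":80,"dz":0,"fingers":0.5},{"ax":0,"ay":0,"az":0,"dx":72,"dy":92,"dz":-10,"fingers":0.5},{"ax":0,"ay":0,"az":0,"dx":75,"dy":96,"dz":-30,"fingers":0.5},{"ax":0,"ay":0,"az":0,"dx":75,"dy":96,"dz":-40,"fingers":0.5},{"ax":0,"ay":0,"az":0,"dx":75,"dy":96,"dz":-40,"fingers":0.5},{"ax":0,"ay":0,"az":0,"dx":75,"dy":96,"dz":-40,"fingers":0.5}]' 40
python3 - <<'E'
from h import *
wsnap('w6.png')
E
```

```text
t: 18.05
ee_pos: [0.5229, -0.222, 0.193]
tcp_rot: [-180.0, 0.0, 165.6]
ft_force: [0.1, -0.7, -1.2]
opening: 0.0628
grip_force: 44.3
t: 18.85
ee_pos: [0.597, -0.1278, 0.1525]
tcp_rot: [-180.0, -0.0, 165.6]
ft_force: [-0.8, -0.8, -0.6]
opening: 0.0631
grip_force: 44.3
t 18.85 [ 597.  -127.8  152.5] [-180.    -0.   165.6] j [-19.3  32.3  79.5  -0.   68.1 -94.8] grip 44.275376200675964 0.0631
```

View pics/w6.png

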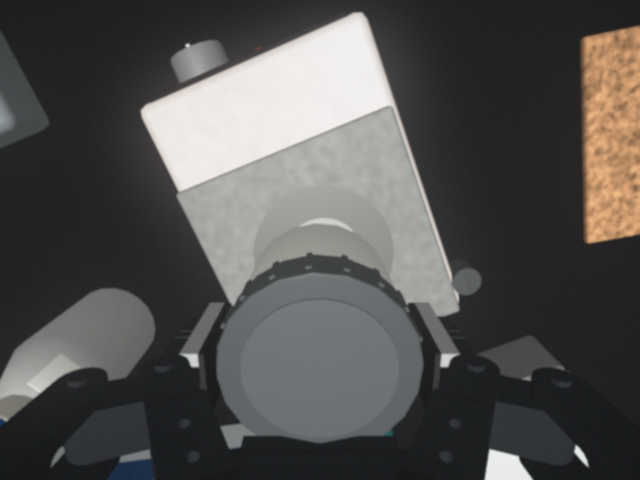

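The jar is held above the stirrer. The plate corners are at (178,193), (391,107) and (459,312), and the printed disc spans u of about 254 to 393 with its top at v of about 184.

Run:
```python
from h import *
d=np.load('pics/w6.npz')
A,B,C=[ray(d,u,v,.07)*1000 for u,v in ((178,193),(391,107),(459,312))]
print(A.round(),B.round(),C.round(),np.linalg.norm(A-B),np.linalg.norm(C-B),'centre AC',(A+C)/2)
x=(B-A)/np.linalg.norm(B-A); n=np.array([-x[1],x[0],0]); n*=np.sign(n@(C-B)); print('centre from front edge',(A+B)/2+63*n)
L,R,T=[ray(d,u,v,.07)*1000 for u,v in ((254,253),(393,253),(322,184))]; r=np.linalg.norm(L-R)/2
print('disc',(L+R)/2,r,T, T+(T-(T+0))*0)
f=d['T'][:3,0]; g=np.array([-f[1],f[0],0]); g*=np.sign(g@((L+R)/2-T)); print('disc c from top',T+r*g)
```

```text
[ 545. -194.   70.] [531. -73.  70.] [654. -57.  70.] 122.51854163575494 124.50659484136432 centre AC [ 599.70736613 -125.80806162   70.        ]
centre from front edge [ 600.49016001 -126.05433028   70.        ]
disc [ 598.42439058 -126.00875635   70.        ] 39.54485750514461 [ 560.17443751 -117.08941508   70.        ] [ 560.17443751 -117.08941508   70.        ]
disc c from top [ 598.46365324 -126.97532171   70.        ]
```

```bash
python3 -m creep '[{"ax":0,"ay":0,"az":0,"dx":1,"dy":0.5,"dz":-15,"fingers":0.5},{"ax":0,"ay":0,"az":0,"dx":3,"dy":1,"dz":-30,"fingers":0.5},{"ax":0,"ay":0,"az":0,"dx":3,"dy":1,"dz":-41,"fingers":0.5},{"ax":0,"ay":0,"az":0,"dx":3,"dy":1,"dz":-46,"fingers":0.5},{"ax":0,"ay":0,"az":0,"dx":3,"dy":1,"dz":-47.5,"fingers":0.5},{"ax":0,"ay":0,"az":0,"dx":3,"dy":1,"dz":-48.5,"fingers":0.5},{"ax":0,"ay":0,"az":0,"dx":3,"dy":1,"dz":-49,"fingers":0.5},{"ax":0,"ay":0,"az":0,"dx":3,"dy":1,"dz":-49,"fingers":0.5}]' 40
python3 -m creep '[{"ax":0,"ay":0,"az":0,"dx":0,"dy":0,"dz":-0.5,"fingers":0.5},{"ax":0,"ay":0,"az":0,"dx":0,"dy":0,"dz":-1,"fingers":0.5},{"ax":0,"ay":0,"az":0,"dx":0,"dy":0,"dz":-1,"fingers":0.5}]' 40
```

```text
t: 19.7
ee_pos: [0.6005, -0.126, 0.1038]
tcp_rot: [180.0, 0.0, 165.6]
ft_force: [-0.1, -0.9, -1.5]
opening: 0.0627
grip_force: 44.3
t: 20.0
ee_pos: [0.6006, -0.126, 0.1035]
tcp_rot: [-180.0, 0.1, 165.6]
ft_force: [-2.3, 1.0, 5.1]
opening: 0.0631
grip_force: 44.8
```

```bash
python3 -m creep '[{"ax":0,"ay":0,"az":0,"dx":0,"dy":0,"dz":0,"fingers":0.8},{"ax":0,"ay":0,"az":0,"dx":0,"dy":0,"dz":0,"fingers":0.9},{"ax":0,"ay":0,"az":0,"dx":0,"dy":0,"dz":0,"fingers":1},{"ax":0,"ay":0,"az":0,"dx":0,"dy":0,"dz":0,"fingers":1},{"ax":0,"ay":0,"az":0,"dx":0,"dy":0,"dz":10,"fingers":1},{"ax":0,"ay":0,"az":0,"dx":0,"dy":0,"dz":45,"fingers":1},{"ax":0,"ay":0,"az":0,"dx":0,"dy":0,"dz":95,"fingers":1},{"ax":0,"ay":0,"az":0,"dx":0,"dy":0,"dz":145,"fingers":1}]' 40
python3 -m creep '[{"ax":0,"ay":0,"az":0,"dx":-1,"dy":50,"dz":0,"fingers":1},{"ax":0,"ay":0,"az":0,"dx":-6,"dy":255,"dz":-15,"fingers":1},{"ax":0,"ay":0,"az":0,"dx":-6,"dy":255,"dz":-15,"fingers":1},{"ax":0,"ay":0,"az":0,"dx":-6,"dy":255,"dz":-15,"fingers":1},{"ax":0,"ay":0,"az":0,"dx":-6,"dy":255,"dz":-15,"fingers":1},{"ax":0,"ay":0,"az":0,"dx":-6,"dy":255,"dz":-15,"fingers":1},{"ax":0,"ay":0,"az":0,"dx":-6,"dy":255,"dz":-15,"fingers":1},{"ax":0,"ay":0,"az":0,"dx":-6,"dy":255,"dz":-15,"fingers":1}]' 40
python3 - <<'E'
from h import *
a=wsnap('w7.png')['color']; b=snap('top','top7.png')['color']
cv2.imwrite('pics/m7.png',cv2.resize(np.hstack([a[:,:,::-1],cv2.resize(b[180:360,325:525,::-1],(533,480))]),(800,327)))
E
```

```text
t: 20.8
ee_pos: [0.5998, -0.1258, 0.2493]
tcp_rot: [180.0, -0.0, 165.6]
ft_force: [1.7, -0.5, -0.6]
opening: 0.0854
grip_force: 0.0
t: 21.6
ee_pos: [0.5945, 0.1281, 0.2328]
tcp_rot: [-180.0, 0.0, 165.6]
ft_force: [-0.0, -0.9, -0.7]
opening: 0.0851
grip_force: 0.0
t 21.6 [594.5 128.1 232.8] [-180.     0.   165.6] j [  5.   28.4  73.2  -0.   78.4 -70.6] grip 0.0 0.0851
```

View pics/m7.png

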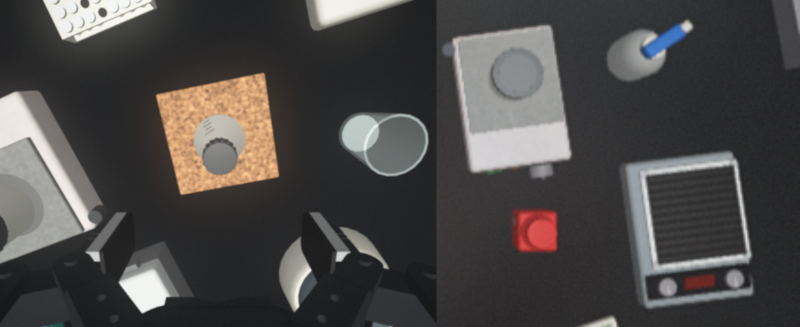

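The flask is upright with its cap at about (323,230). The jar stands mid-plate on the stirrer, and the shaker is empty with its frame centre at top-view (467.4,297.2).

```bash
python3 - <<'E'
from h import *
d=np.load('pics/w7.npz'); t=np.load('pics/top7.npz'); print(np.round(ray(d,322.6,230,.11)*1000,1),np.round(ray(t,467.4,297.2,.08)*1000,1))
E
python3 -m creep '[{"ax":0,"ay":0,"az":0,"dx":0,"dy":0.5,"dz":-40,"fingers":1},{"ax":0,"ay":0,"az":0,"dx":0,"dy":0.5,"dz":-80,"fingers":1},{"ax":0,"ay":0,"az":0,"dx":0,"dy":0.5,"dz":-115,"fingers":1}]' 40
```

```text
[593.  130.4 110. ] [ 419.2 -364.6   80. ]
t: 22.0
ee_pos: [0.5943, 0.1277, 0.116]
tcp_rot: [-180.0, 0.0, 165.5]
ft_force: [0.7, -0.7, -0.3]
opening: 0.0855
grip_force: 0.0
```

```bash
python3 -m creep '[{"ax":0,"ay":0,"az":0,"dx":-0.5,"dy":0,"dz":-22,"fingers":1},{"ax":0,"ay":0,"az":0,"dx":-0.5,"dy":0,"dz":-35,"fingers":1},{"ax":0,"ay":0,"az":0,"dx":-0.5,"dy":0,"dz":-41,"fingers":1},{"ax":0,"ay":0,"az":0,"dx":-0.5,"dy":0,"dz":-41,"fingers":1},{"ax":0,"ay":0,"az":0,"dx":-0.5,"dy":0,"dz":-41,"fingers":0.8},{"ax":0,"ay":0,"az":0,"dx":-0.5,"dy":0,"dz":-41,"fingers":0.6},{"ax":0,"ay":0,"az":0,"dx":-0.5,"dy":0,"dz":-41,"fingers":0.5}]' 40
python3 -m creep '[{"ax":0,"ay":0,"az":0,"dx":0,"dy":0,"dz":0,"fingers":0.45},{"ax":0,"ay":0,"az":0,"dx":0,"dy":0,"dz":0,"fingers":0.4},{"ax":0,"ay":0,"az":0,"dx":0,"dy":0,"dz":0,"fingers":0.35},{"ax":0,"ay":0,"az":0,"dx":0,"dy":0,"dz":0,"fingers":0.3},{"ax":0,"ay":0,"az":0,"dx":0,"dy":0,"dz":0,"fingers":0.2},{"ax":0,"ay":0,"az":0,"dx":0,"dy":0,"dz":0,"fingers":0.2},{"ax":0,"ay":0,"az":0,"dx":0,"dy":0,"dz":0,"fingers":0.2}]' 40
```

```text
t: 22.7
ee_pos: [0.5943, 0.1297, 0.0773]
tcp_rot: [180.0, 0.1, 165.6]
ft_force: [-0.0, 0.6, 0.2]
opening: 0.0442
grip_force: 0.0
t: 23.4
ee_pos: [0.5941, 0.1298, 0.0768]
tcp_rot: [180.0, 0.1, 165.6]
ft_force: [0.8, 2.1, 5.3]
opening: 0.0331
grip_force: 39.7
```

```bash
python3 -m creep '[{"ax":0,"ay":0,"az":0,"dx":0,"dy":0,"dz":10,"fingers":0.2},{"ax":0,"ay":0,"az":0,"dx":0,"dy":0,"dz":35,"fingers":0.2},{"ax":0,"ay":0,"az":0,"dx":0,"dy":0,"dz":70,"fingers":0.2},{"ax":0,"ay":0,"az":0,"dx":-3,"dy":-10,"dz":105,"fingers":0.2},{"ax":0,"ay":0,"az":0,"dx":-11,"dy":-30,"dz":130,"fingers":0.2},{"ax":0,"ay":0,"az":0,"dx":-22,"dy":-62,"dz":140,"fingers":0.2},{"ax":0,"ay":0,"az":0,"dx":-34,"dy":-97,"dz":140,"fingers":0.2},{"ax":0,"ay":0,"az":0,"dx":-47,"dy":-134,"dz":140,"fingers":0.2}]' 40
python3 -m creep '[{"ax":0,"ay":0,"az":0,"dx":-13,"dy":-38,"dz":0,"fingers":0.2},{"ax":0,"ay":0,"az":0,"dx":-27,"dy":-76,"dz":0,"fingers":0.2},{"ax":0,"ay":0,"az":0,"dx":-40,"dy":-114,"dz":0,"fingers":0.2},{"ax":0,"ay":0,"az":0,"dx":-54,"dy":-152,"dz":0,"fingers":0.2},{"ax":0,"ay":0,"az":0,"dx":-67,"dy":-190,"dz":0,"fingers":0.2},{"ax":0,"ay":0,"az":0,"dx":-80,"dy":-228,"dz":0,"fingers":0.2},{"ax":0,"ay":0,"az":0,"dx":-94,"dy":-266,"dz":0,"fingers":0.2},{"ax":0,"ay":0,"az":0,"dx":-107,"dy":-303,"dz":0,"fingers":0.2}]' 40
python3 -m creep '[{"ax":0,"ay":0,"az":0,"dx":-12,"dy":-32,"dz":0,"fingers":0.2},{"ax":0,"ay":0,"az":0,"dx":-18,"dy":-50,"dz":-5,"fingers":0.2},{"ax":0,"ay":0,"az":0,"dx":-20,"dy":-57,"dz":-15,"fingers":0.2},{"ax":0,"ay":0,"az":0,"dx":-20,"dy":-57,"dz":-25,"fingers":0.2},{"ax":0,"ay":0,"az":0,"dx":-20,"dy":-57,"dz":-25,"fingers":0.2},{"ax":0,"ay":0,"az":0,"dx":-20,"dy":-57,"dz":-25,"fingers":0.2}]' 40
python3 - <<'E'
from h import *
wsnap('w8.png')
E
```

```text
t: 24.2
ee_pos: [0.546, -0.0055, 0.2168]
tcp_rot: [-180.0, 0.0, 165.7]
ft_force: [-0.8, -0.2, -0.4]
opening: 0.0329
grip_force: 39.9
t: 25.0
ee_pos: [0.4384, -0.3089, 0.2163]
tcp_rot: [180.0, -0.1, 165.6]
ft_force: [1.7, -0.5, 0.1]
opening: 0.0326
grip_force: 39.9
t: 25.6
ee_pos: [0.4201, -0.3631, 0.1909]
tcp_rot: [179.9, -0.1, 165.7]
ft_force: [0.1, 0.4, 0.1]
opening: 0.0332
grip_force: 40.0
t 25.6 [ 420.1 -363.1  190.9] [ 1.799e+02 -1.000e-01  1.657e+02] j [ -48.8   24.8   86.     0.    69.3 -124.5] grip 39.9801903963089 0.0332
```

View pics/w8.png

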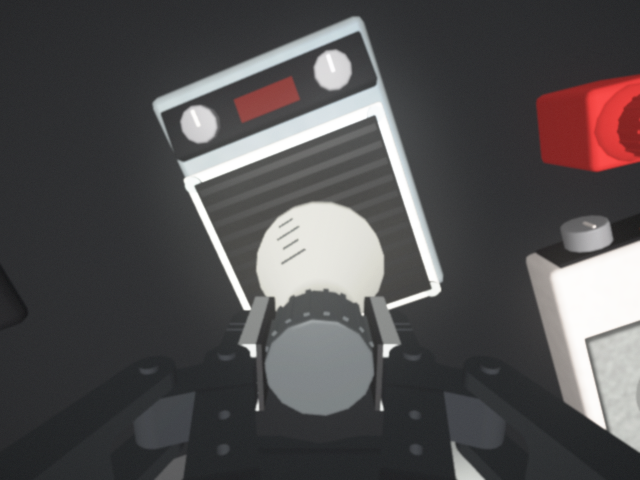

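The flask hangs over the shaker. The platform corners are at (186,180), (383,103) and (440,291).

Run:
```python
from h import *
d=np.load('pics/w8.npz')
A,B,C=[ray(d,u,v,.08)*1000 for u,v in ((186,180),(383,103),(440,291))]
print(A.round(),B.round(),C.round(),np.linalg.norm(A-B),np.linalg.norm(C-B),'centre AC',(A+C)/2)
x=(B-A)/np.linalg.norm(B-A); n=np.array([-x[1],x[0],0]); n*=np.sign(n@(C-B)); print('from front edge',(A+B)/2+65*n)
```

```text
[ 364. -433.   80.] [ 350. -307.   80.] [ 475. -295.   80.] 126.24971659851765 124.92581571262112 centre AC [ 419.52837579 -363.97029209   80.        ]
from front edge [ 421.97108056 -362.93430445   80.        ]
```

```bash
python3 -m creep '[{"ax":0,"ay":0,"az":0,"dx":0,"dy":0,"dz":-12,"fingers":0.2},{"ax":0,"ay":0,"az":0,"dx":0.5,"dy":0,"dz":-25,"fingers":0.2},{"ax":0,"ay":0,"az":0,"dx":0.5,"dy":0,"dz":-34,"fingers":0.2},{"ax":0,"ay":0,"az":0,"dx":0.5,"dy":0,"dz":-37.5,"fingers":0.2},{"ax":0,"ay":0,"az":0,"dx":0.5,"dy":0,"dz":-39,"fingers":0.2},{"ax":0,"ay":0,"az":0,"dx":0.5,"dy":0,"dz":-39.5,"fingers":0.2},{"ax":0,"ay":0,"az":0,"dx":0.5,"dy":0,"dz":-40,"fingers":0.2},{"ax":0,"ay":0,"az":0,"dx":0.5,"dy":0,"dz":-40,"fingers":0.2}]' 40
python3 -m creep '[{"ax":0,"ay":0,"az":0,"dx":0,"dy":0,"dz":-0.5,"fingers":0.2},{"ax":0,"ay":0,"az":0,"dx":0,"dy":0,"dz":-1,"fingers":0.2},{"ax":0,"ay":0,"az":0,"dx":0,"dy":0,"dz":-1,"fingers":0.2}]' 40
```

```text
t: 26.45
ee_pos: [0.4204, -0.3645, 0.1517]
tcp_rot: [-180.0, 0.0, 165.6]
ft_force: [0.2, 0.5, -0.8]
opening: 0.0327
grip_force: 40.0
t: 26.75
ee_pos: [0.4204, -0.3645, 0.1508]
tcp_rot: [-180.0, 0.0, 165.6]
ft_force: [-0.7, 1.7, 2.0]
opening: 0.0334
grip_force: 40.4
```

```bash
python3 -m creep '[{"ax":0,"ay":0,"az":0,"dx":0,"dy":0,"dz":-0.5,"fingers":0.2},{"ax":0,"ay":0,"az":0,"dx":0,"dy":0,"dz":-0.5,"fingers":0.2}]' 40
python3 -m creep '[{"ax":0,"ay":0,"az":0,"dx":0,"dy":0,"dz":0,"fingers":0.45},{"ax":0,"ay":0,"az":0,"dx":0,"dy":0,"dz":0,"fingers":0.55},{"ax":0,"ay":0,"az":0,"dx":0,"dy":0,"dz":0,"fingers":0.8},{"ax":0,"ay":0,"az":0,"dx":0,"dy":0,"dz":0,"fingers":0.9},{"ax":0,"ay":0,"az":0,"dx":0,"dy":0,"dz":10,"fingers":0.9},{"ax":0,"ay":0,"az":0,"dx":0,"dy":0,"dz":40,"fingers":1},{"ax":0,"ay":0,"az":0,"dx":0,"dy":0,"dz":80,"fingers":1},{"ax":0,"ay":0,"az":0,"dx":0,"dy":0,"dz":115,"fingers":1}]' 40
python3 -m creep '[{"ax":0,"ay":0,"az":0,"dx":0,"dy":50,"dz":0,"fingers":1},{"ax":0,"ay":0,"az":0,"dx":0,"dy":180,"dz":0,"fingers":1},{"ax":0,"ay":0,"az":0,"dx":0,"dy":300,"dz":0,"fingers":1},{"ax":0,"ay":0,"az":0,"dx":0,"dy":400,"dz":0,"fingers":1},{"ax":0,"ay":0,"az":0,"dx":0,"dy":400,"dz":0,"fingers":1},{"ax":0,"ay":0,"az":0,"dx":0,"dy":400,"dz":0,"fingers":1},{"ax":0,"ay":0,"az":0,"dx":0,"dy":400,"dz":0,"fingers":1},{"ax":0,"ay":0,"az":0,"dx":0,"dy":400,"dz":0,"fingers":1}]' 40
python3 -m creep '[{"ax":0,"ay":0,"az":0,"dx":0,"dy":20,"dz":0,"fingers":1},{"ax":0,"ay":0,"az":0,"dx":0,"dy":20,"dz":0,"fingers":1},{"ax":0,"ay":0,"az":0,"dx":0,"dy":20,"dz":0,"fingers":1}]' 40
python3 - <<'E'
from h import *
b=snap('top','top9.png')['color'][:,:,::-1]; s=snap('scene','scene9.png')['color'][:,:,::-1]
r=lambda im,x,y,w,h,W,H:cv2.resize(im[y:y+h,x:x+w],(W,H),interpolation=cv2.INTER_CUBIC)
cv2.imwrite('pics/m9.png',np.vstack([r(b,120,190,400,165,800,330),r(s,110,100,420,142,800,270)]))
E
```

```text
t: 26.95
ee_pos: [0.4206, -0.3646, 0.1508]
tcp_rot: [-180.0, 0.1, 165.6]
ft_force: [-0.3, 2.1, 5.7]
opening: 0.0331
grip_force: 40.7
t: 27.75
ee_pos: [0.4203, -0.3644, 0.2673]
tcp_rot: [-180.0, 0.1, 165.6]
ft_force: [-0.2, -0.5, -0.0]
opening: 0.085
grip_force: 0.0
t: 28.55
ee_pos: [0.42, 0.0375, 0.2658]
tcp_rot: [180.0, 0.1, 165.6]
ft_force: [0.5, 0.2, 0.1]
opening: 0.0854
grip_force: 0.0
t: 28.85
ee_pos: [0.4204, 0.0555, 0.2653]
tcp_rot: [-180.0, 0.1, 165.7]
ft_force: [0.5, -0.3, -0.2]
opening: 0.0852
grip_force: 0.0
```

View pics/m9.png

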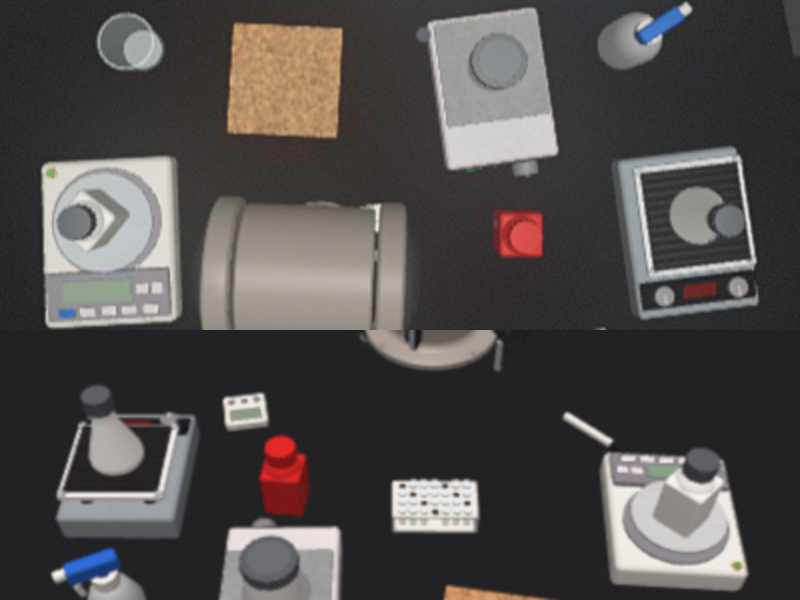

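The final views show all three samples upright on their plates. The bottle cap is at top-view (158.5,301.5) and the jar lid at (369.5,220.5). The flask base is centred in the shaker frame. The cork is empty, and the rack, spray bottle and beaker haven't moved.

Run:
```python
from h import *
t=np.load('pics/top9.npz'); b=ray(t,158.5,301.5,.164)[:2]*1000; j=ray(t,369.5,220.5,.136)[:2]*1000; f=ray(t,484,300,.184)[:2]*1000
print(b,j,f)
if np.hypot(*(b-[421.5,343]))<10 and np.hypot(*(j-[598.5,-126]))<10 and np.hypot(*(f-[420,-364]))<12: print(bot.finish_job())
```

```text
[423.48424033 338.42912229] [ 598.77594508 -127.26441518] [ 419.79082655 -363.90524974]
the job is handed in; nothing more can be done
None
```

The job is handed in: the flask is on the shaker, the jar on the stirrer and the bottle on the balance. All three stand upright within about 5 mm of their plate centres, finished at about 29 s of the 106 s allowed.

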